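# Vent the vacuum pot and crack its sticky lid

## Robot

A 6-joint arm with a two-finger parallel gripper is mounted at the origin on the work surface. World frame = base frame: x ahead of the robot, y to its left, z up, the work surface at z = 0. Lengths are in mm, angles in rad, forces in N, time in s.
With the tool pointing down it reaches from about 325 to 925 mm from the base axis. Payload 3.1 kg.
Tool frame: the origin (TCP) lies at the very end of the fingers, on their centre line; the grasp point (between the pads) lies 19 mm behind it; x points along the fingers, y is the direction in which the jaws open and shut, and the axes are right-handed (so a half turn about x gives the same grasp; the last joint's range is limited). The gripper opens to 85 mm and grips with 20 to 120 N. Pads are 22 mm wide; open, the fingers measure 114 mm over their backs; the gripper's body (76 mm by 85 mm) begins 54 mm behind the grasp point. The pads swing forward as they close: fully open they stand 13 mm farther back than shut.
Start: joints at [1.125, 0.217, 1.613, -0, 1.311, -0.112], TCP at [204.754, 590.521, 231.3] pointing down, gripper open.
Joint ranges: [-2.75, 2.75], [-0.78, 2.1], [0.31, 2.55], [-1.13, 4.27], [0.13, 2.63], [-2.58, 2.58]. Speed limits (rad/s): [2.79, 2.79, 3.14, 3.14, 3.14, 3.14].

## Interface

Orientations are given as [roll, pitch, yaw] about the fixed x, y, z axes, in that order (R = Rz(yaw) Ry(pitch) Rx(roll)).
In Python, from bench import arm, cams, job_done gives the robot as it stands. The module is installed in compiled form; this text tells all that it offers.
- The arm moves only by the tool apply_moves, never from a script. Its argument "deltas" is a list of rows, each an object of numbers: "dx", "dy", "dz": the shift along the world's x, y, z in units of 40 mm (1.0 is 40 mm); "twist": the turn about the world's z in units of 5 degrees (1.0 is 5 degrees). In form: [{"dx": .., "dy": .., "dz": .., "twist": ..}, ...]. A call has 1 to 10 rows; each row is the pose to reach, as a shift and turn from the pose measured when the call began; what a row does not reach only later rows make up. A row lasts 1/12 s, in which the tool goes at most 41.7 mm and 7.16 degrees, less where a joint would pass 70% of its speed; a pose out of reach is approached as far as the arm can. A call with a gripper value outside its range is refused whole. "gripper" is the opening, from -1 (shut) to 1 (fully open), set as the call begins (left out, the last holds). The fingers move at their own pace and stop on an object; "newtons" is the grip in N (left out, the last holds). Time passes only in rows, so rows that repeat a pose let the fingers close. It gives the time, the measured TCP pose, the force and the opening at its end, in the units of the state.
- arm.get_state(): the state, without advancing time (a new reading comes with each control period).
- cams.capture(name): name is "scene" or "top" or "wrist"; returns (picture, depth): 420x560x3 uint8, red, green, blue; 420x560 float32, mm along the optical axis (not along the pixel's ray), 0 where there is no reading.
- cams.camera_info(name): a dict with "fx", "fy", "cx", "cy" (pixels), "R" (3x3) and "t" (3): a world point X has camera coordinates R X + t. Camera axes: x right, y down, z forward; pixel columns grow to the right and rows downward; lengths in mm; the calibration is good to about 2 mm. A picture is of the moment at which its call begins: read the wrist's pose just before it. camera_info takes no time and is no camera call; for the wrist camera it gives the pose at the moment of the call.
- job_done(): hands the job in, once; it reports no verdict.
The state is a dict: "t": time; "q": joint angles; "dq": joint speeds; "joint_torque": joint torques, N m; "ee_pos": TCP position; "orientation": TCP orientation; "ft_force": force on the tool from outside, world axes, zero at the start; "wrist_torque": the same for the moment, N m; "width": finger opening in mm.
Only numpy, scipy, OpenCV 4.12 (cv2) and the standard library are available. Lean on these libraries where they do the work, as an engineer would, in place of code of your own. Each camera call takes 0.05 s, during which the arm holds its last target.

## Task

The wooden ring blanks in the little vacuum pot are ready. First turn the vent knob on the valve block until its pointer stands on the long zero mark and let go of it; then take the lid by its handle, break it free from the sticky gasket without letting it fly off, and finish while still holding it, level and still, straight above the pot with a gap of about 25 mm between rim and lid. Do not let go of the lid at the end, and leave the things standing around the pot where they are.

Things in the scene. Friction and masses are not known exactly. Their poses are not given: they have to be found in the camera images.
- chamber: Fixed apparatus: a plywood board (200 x 330 x 12 mm) with a round steel pot (136 mm across, rim 82 mm above the bench) and beside it a grey valve block (92 mm square, top at 62 mm) with a white dial. Origin on the bench; -x is its front, roughly towards the robot, z up. In this frame, mm: pot axis (0, -60), knob axis (-20, 120).
- vent_knob (a joint): Angle of the black vent knob about its upright axis, rad. 0 = pointer on the long zero mark, on the front (-x) side of the dial. Positive = anticlockwise seen from above; it starts between 0.6 and 1.35, so turn it clockwise. Short marks every 0.3 rad up to 1.5. Stops at -0.5 and 1.65. Stiff (0.06 N m): it stays where left.
- knob_grip (a point): On the knob's axis, half-way up its grip, 86 mm above the bench. The grip is an upright bar 46 mm long, 14 mm thick, from 70 to 98 mm above the bench, on a disc 48 mm across (64 to 70 mm). The point turns with the knob: x runs along the bar, the pointer nose with its white line is at the -x end; pinch it across y.
- lid: Loose round aluminium lid, 148 mm across, 10 mm thick, about 0.45 kg. Origin at the centre of the disc's underside, which rests on the rim, 82 mm above the bench; z up. A rubber plug under it (118 mm across, reaching 18 mm down) is nipped by four sprung shoes in the rim: the pull peaks (12 to 22 N, weight included) some 5 to 8 mm up, then it jumps free, to the weight alone.
- lid_grip (a point): Middle of the lid's handle, on the lid's axis: a round steel bar 12 mm thick and 84 mm long, along the lid's own y axis, on two thin posts 72 mm apart. 44 mm above the disc's underside: 126 mm above the bench when shut, about 151 mm with a 25 mm gap. Clear height between disc and bar 28 mm. Pinch it from above, fingers closing across it (along the lid's x), and pull straight up.
- glue_bottle: Bystander: white glue bottle with a grey nozzle, 38 mm across, 94 mm tall, loose, left of the valve block. Origin under its centre. Leave alone.
- wax_tin: Bystander: low round aluminium tin, 74 mm across, 34 mm tall, loose, right of the pot. Origin under its centre. Leave alone.
- ring_cone: Bystander: wooden ring cone on a round foot, 52 mm across, 69 mm tall, loose, behind the board. Origin under its centre. Leave alone.
Things that resemble listed ones, but are neither listed nor needed, are in the scene too. Of the things that look like the lid, the largest one is meant.

How it is judged (in metres and radians):
On the way, in this order (a step that is already met when the one before it is completed fails the run):
1. the vent knob's pointer stands on zero while the lid is still shut, and the fingers have let go of the knob (value of joint vent_knob between -0.12 and 0.12 rad and z of lid_grip in the frame of chamber below 0.13 m and contact force between the fingers and chamber below 0.3 N), for 0.2 s.
2. the lid has broken free and is held slightly open above the pot (z of lid_grip in the frame of chamber between 0.143 and 0.164 m and x of lid_grip in the frame of chamber between -0.02 and 0.02 m and y of lid_grip in the frame of chamber between -0.08 and -0.04 m and angle between lid's own z axis and vertical below 0.15 rad and contact force between lid and chamber below 0.2 N and contact force between the fingers and lid above 1 N), for 0.3 s.
At the end, for the whole second after the job is handed in: Knob within 0.12 rad of zero; lid held by the fingers (contact force over 1 N), touching nothing of the pot, 17 to 38 mm above its seat, within 20 mm of the pot axis each way, within 0.15 rad of level and still (under 20 mm/s) through the last second (all of step 2 and value of joint vent_knob between -0.12 and 0.12 rad and linear speed of lid below 0.02 m/s); the arm keeps its last pose, push and grip.
It fails at once if the lid is lifted while the pointer is away from zero (z of lid_grip in the frame of chamber above 0.134 m and not (value of joint vent_knob between -0.15 and 0.15 rad)).
It fails at once if the lid flies off (gap over 70 mm) (z of lid_grip in the frame of chamber above 0.196 m).
It fails at once if the glue bottle is moved more than 30 mm (distance of glue_bottle from where it was at the start of the episode above 0.03 m).
It fails at once if the wax tin is moved more than 30 mm (distance of wax_tin from where it was at the start of the episode above 0.03 m).
It fails at once if the ring cone is moved more than 30 mm (distance of ring_cone from where it was at the start of the episode above 0.03 m).
It also fails if it takes over 38 s, if anything falls off the work surface, if the arm or the gripper's body presses on something with over 40 N, if the wrist force passes 120 N, or if a joint passes its speed limit or range.

## Working session

There is one attempt and no reset: what is moved stays moved. The work goes in short steps, Python scripts to look and compute and a tool call to move; the robot and the scene stay as the last step left them, time stands still between calls to the robot, and variables do not carry over. Pictures are saved under pics/ and viewed, and the job is handed in when it is done.

Besides the shell and the picture viewer there is one more tool, called after "Request:" by a JSON object that holds its "fn" and its "kwargs", one argument or row to a line. apply_moves: Moves the arm, as the interface text tells. Its arguments: {"type":"object","properties":{"deltas":{"type":"array"},"gripper":{"type":"number"},"newtons":{"type":"number"}},"required":["deltas"]}

```bash
mkdir -p pics; ls; python3 - <<'E'
from bench import arm,cams
import cv2,numpy as np
print({k:np.round(v,3) for k,v in arm.get_state().items()})
for n in ("scene","top"):
    p,d=cams.capture(n); cv2.imwrite(f"pics/{n}0.png",p[:,:,::-1]); np.save(f"{n}0.npy",d)
    i=cams.camera_info(n); print(n,{k:np.round(v,3).tolist() for k,v in i.items()})
E
```

```text
pics
{'t': np.float64(0.0), 'q': array([ 1.125,  0.218,  1.615,  0.   ,  1.311, -0.112]), 'dq': array([-0.001,  0.002, -0.003, -0.   , -0.001,  0.   ]), 'joint_torque': array([ 0.0000e+00, -3.9686e+01, -3.0385e+01, -0.0000e+00,  1.0000e-02,
       -0.0000e+00]), 'ee_pos': array([204.392, 589.748, 229.976]), 'orientation': array([-1.694,  1.568, -2.028]), 'ft_force': array([ 0.279,  0.071, -0.221]), 'wrist_torque': array([-0.004,  0.012, -0.004]), 'width': np.float64(85.373)}
scene {'fx': 491.501, 'fy': 491.501, 'cx': 281.433, 'cy': 203.438, 'R': [[0.643, 0.766, 0.0], [0.419, -0.352, -0.837], [-0.641, 0.539, -0.547]], 't': [-352.461, -158.156, 1547.91]}
top {'fx': 398.915, 'fy': 398.915, 'cx': 277.566, 'cy': 210.087, 'R': [[-0.029, -0.999, 0.017], [-0.999, 0.028, -0.046], [0.046, -0.019, -0.999]], 't': [-5.891, 557.631, 1087.374]}
```

View pics/scene0.png

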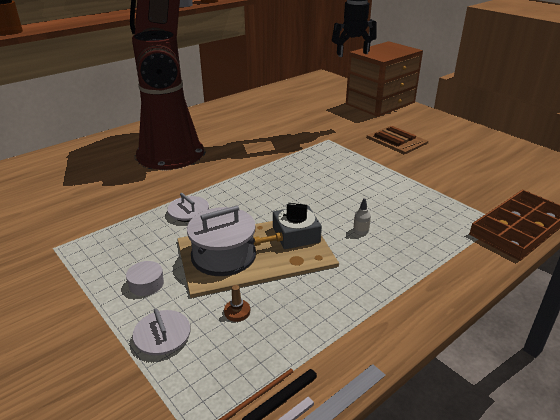

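View pics/top0.png

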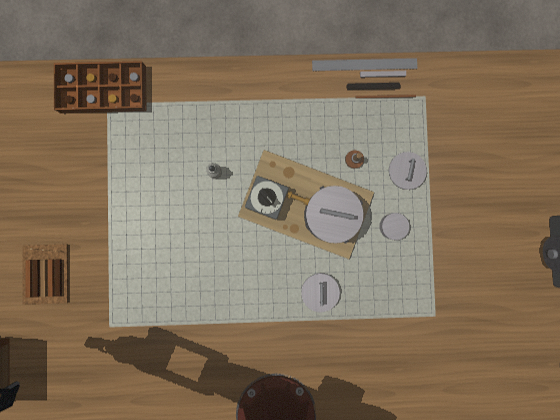

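The scene view shows the pot with its lid at (222,225) and the valve block at (297,222). In the top view the lid is at (335,214) and the dial at (267,197). The smaller decoy lids are at (321,293) and (407,170). I'll zoom in.

```bash
cat > h.py <<'E'
import numpy as np,cv2
from bench import arm,cams
def ray(info,u,v,z):
    R=np.array(info["R"]);t=np.array(info["t"]);C=-R.T@t
    d=R.T@np.array([(u-info["cx"])/info["fx"],(v-info["cy"])/info["fy"],1.])
    return C+d*(z-C[2])/d[2]
def proj(info,X):
    c=np.array(info["R"])@np.array(X,float)+np.array(info["t"]);return info["fx"]*c[0]/c[2]+info["cx"],info["fy"]*c[1]/c[2]+info["cy"]
E
python3 - <<'E'
import cv2
p=cv2.imread("pics/top0.png")[140:270,225:385]; cv2.imwrite("pics/topz.png",cv2.resize(p,None,fx=4.6,fy=4.6,interpolation=cv2.INTER_CUBIC))
p=cv2.imread("pics/scene0.png")[180:300,160:350]; cv2.imwrite("pics/scenez.png",cv2.resize(p,None,fx=4,fy=4,interpolation=cv2.INTER_CUBIC))
E
```

```text
(no output)
```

View pics/topz.png

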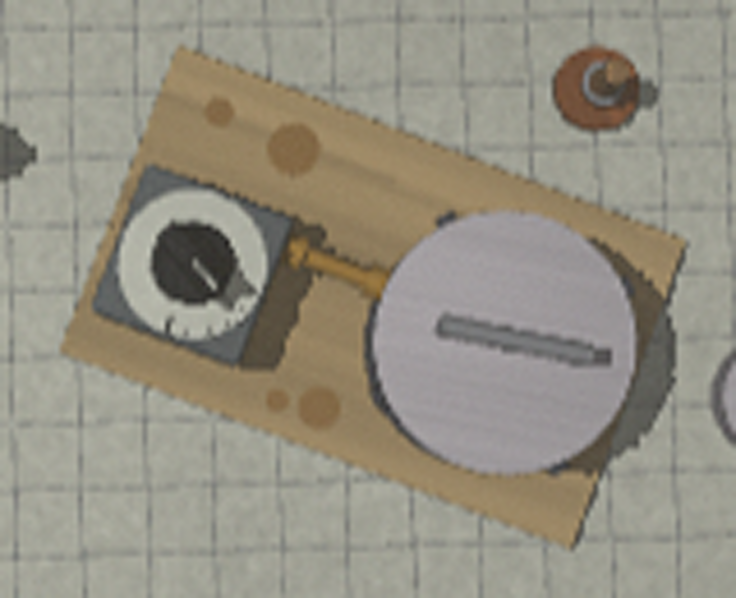

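View pics/scenez.png

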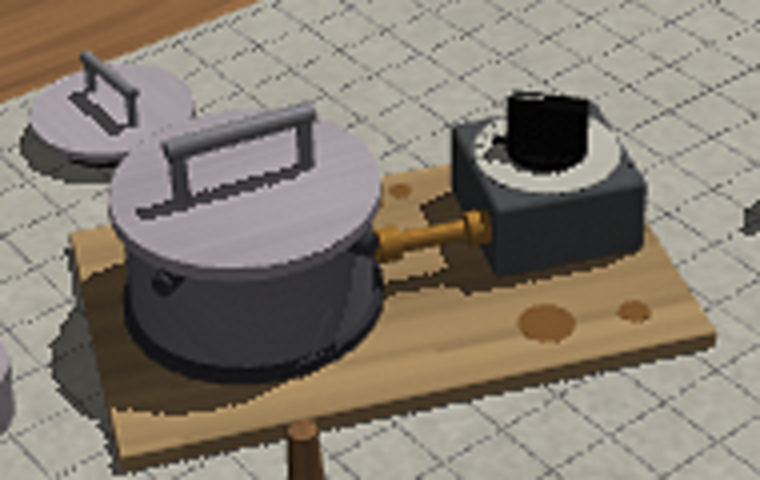

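```bash
python3 - <<'E'
from h import *
i=cams.camera_info("top")
z=lambda u,v,h:ray(i,(u+.5)/4.6-.5+225,(v+.5)/4.6-.5+140,h)
c=np.array([z(*q,12)[:2] for q in [(180,45),(688,240),(575,548),(62,352)]])
print(c.round(1), [np.linalg.norm(c[k]-c[k-1]).round(1) for k in range(4)], c.mean(0))
ly=c[0]-c[1]+c[3]-c[2]; th=np.arctan2(ly[1],ly[0])-np.pi/2; print("yaw chamber",th)
lx=c[0]-c[3]+c[1]-c[2]; print(np.arctan2(lx[1],lx[0]))
# lid ellipse
print("lid c",z(504,342,92)); print("handle ends",z(440,325,132),z(610,356,132))
# dial
print("dial c",z(194,264,63), "knob nose/top", z(194,262,98), z(212,288,98))
lid=z(504,342,92)[:2]
for t in (th,np.arctan2(lx[1],lx[0])):
    R=np.array([[np.cos(t),-np.sin(t)],[np.sin(t),np.cos(t)]])
    print("from board: pot",c.mean(0)+R@[0,-60]," knob",c.mean(0)+R@[-20,120], "knob-pot", R@[-20,180])
E
```

```text
[[ 727.1   11.8]
 [ 600.7 -291.6]
 [ 417.6 -216.2]
 [ 543.7   87.4]] [np.float64(198.4), np.float64(328.7), np.float64(197.9), np.float64(328.8)] [ 572.27847611 -102.15191591]
yaw chamber -0.3941719284106777
-0.39080375242793997
lid c [ 539.60858712 -165.14397363   92.        ]
handle ends [ 548.39679969 -124.66990312  132.        ] [ 529.20878904 -215.40353538  132.        ]
dial c [590.25290236   6.62492969  63.        ] knob nose/top [588.57776833   6.33785673  98.        ] [573.87815782  -3.22229455  98.        ]
from board: pot [ 549.23585113 -157.5508097 ]  knob [599.89742815  16.32674668] knob-pot [ 50.66157702 173.87755638]
from board: pot [ 549.4225747  -157.62810693]  knob [599.49821525  16.41909995] knob-pot [ 50.07564055 174.04720688]
```

```bash
python3 - <<'E'
from h import *
from scipy.spatial.transform import Rotation as Ro
s=arm.get_state();o=s["orientation"];R=Ro.from_euler("xyz",o).as_matrix();print(R.round(2))
i=cams.camera_info("wrist");Rc=np.array(i["R"]);C=-Rc.T@np.array(i["t"]);print("cam C",C,"in tool",R.T@(C-s["ee_pos"]),"axes in tool",(R.T@Rc.T).round(2),i["fx"])
print("tool y angle",np.arctan2(R[1,1],R[0,1]))
# two-view check: project pot/knob estimates in scene
sc=cams.camera_info("scene")
for X in ([540,-165,92],[589,6,63],[589,6,98]): print(X,proj(sc,X),proj(cams.camera_info("top"),X))
# scene rays: lid ellipse centre and dial
p=cv2.imread("pics/scene0.png");
E
```

```text
[[-0.    0.33  0.94]
 [-0.    0.94 -0.33]
 [-1.   -0.   -0.  ]]
cam C [141.27424436 611.75973164 373.03530235] in tool [-142.94289329   -0.29817526  -66.89752528] axes in tool [[-0.   -0.27  0.96]
 [ 1.    0.    0.  ]
 [-0.    0.96  0.27]] 365.41049807780996
tool y angle 1.2369676845137978
[540, -165, 92] (np.float64(220.71708434452975), np.float64(226.17245814848994)) (np.float64(334.11258228199404), np.float64(213.8056808846276))
[589, 6, 63] (np.float64(294.86437317874345), np.float64(218.02804669308148)) (np.float64(267.0328211843181), np.float64(197.4674883633974))
[589, 6, 98] (np.float64(295.1009270771884), np.float64(205.42281983021795)) (np.float64(266.91063307118566), np.float64(196.39637500593875))
```

Request:
{"fn": "apply_moves", "kwargs": {
  "deltas": [
    {"dx":0.25,"dy":-0.38,"dz":0,"twist":0.3},
    {"dx":0.75,"dy":-1.1,"dz":0,"twist":0.9},
    {"dx":1.25,"dy":-1.9,"dz":0,"twist":1.5},
    {"dx":1.75,"dy":-2.65,"dz":0,"twist":2.2},
    {"dx":2.25,"dy":-3.4,"dz":0,"twist":2.9},
    {"dx":2.75,"dy":-4.15,"dz":0,"twist":3.5},
    {"dx":3.25,"dy":-4.9,"dz":0,"twist":4.1},
    {"dx":3.75,"dy":-5.65,"dz":0,"twist":4.7},
    {"dx":4.25,"dy":-6.4,"dz":0,"twist":5.3},
    {"dx":4.7,"dy":-7.1,"dz":0,"twist":6}
  ],
  "gripper": 1
}}

```text
t: 0.93
ee_pos: [392.9, 303.9, 229.7]
orientation: [-1.817, 1.568, -1.624]
ft_force: [0.8, 0.2, -0.1]
width: 85.7
```

Request:
{"fn": "apply_moves", "kwargs": {
  "deltas": [
    {"dx":0.5,"dy":-0.75,"dz":0,"twist":0.6},
    {"dx":1.05,"dy":-1.55,"dz":0,"twist":1.3},
    {"dx":1.6,"dy":-2.35,"dz":0,"twist":2},
    {"dx":2.15,"dy":-3.15,"dz":0,"twist":2.7},
    {"dx":2.7,"dy":-4.0,"dz":0,"twist":3.4},
    {"dx":3.25,"dy":-4.8,"dz":0,"twist":4.1},
    {"dx":3.8,"dy":-5.65,"dz":0,"twist":4.8},
    {"dx":4.35,"dy":-6.5,"dz":0,"twist":5.5},
    {"dx":4.75,"dy":-7.1,"dz":0,"twist":6},
    {"dx":4.93,"dy":-7.42,"dz":0,"twist":6.2}
  ]
}}

```text
t: 1.77
ee_pos: [591.6, 3.5, 229.1]
orientation: [-1.926, 1.567, -1.194]
ft_force: [-0.1, 0.6, 0.4]
width: 85.3
```

```bash
python3 - <<'E'
from h import *
import json
s=arm.get_state();print(s["ee_pos"],s["orientation"],s["ft_force"],s["q"].round(2) if hasattr(s["q"],"round") else s["q"])
i=cams.camera_info("wrist");p,d=cams.capture("wrist");cv2.imwrite("pics/w1.png",p[:,:,::-1])
json.dump({k:np.array(v).tolist() for k,v in i.items()},open("w1.json","w"))
E
```

```text
[591.57790651   3.46733772 229.08375487] [-1.92552349  1.56690345 -1.193573  ] [-0.06104413  0.57491697  0.42311615] [-0.11  0.15  1.7  -0.    1.29 -2.41]
```

View pics/w1.png

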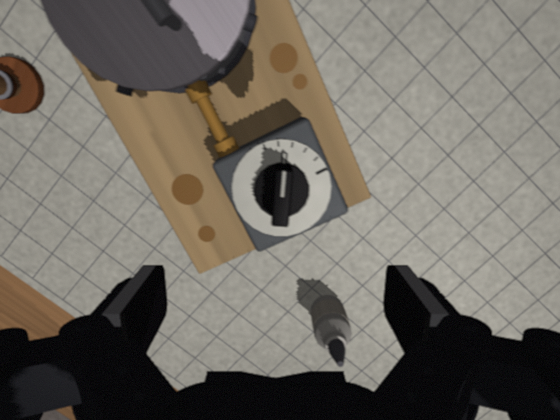

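The wrist view shows the dial centred near (283,187), with the long zero mark at (322,171). The knob's bar runs almost vertically in the picture, with its nose at the top near (285,157). I'll zoom in and measure it.

```bash
python3 - <<'E'
import cv2
p=cv2.imread("pics/w1.png")[110:260,205:355]; cv2.imwrite("pics/w1z.png",cv2.resize(p,None,fx=4,fy=4,interpolation=cv2.INTER_CUBIC))
E
```

```text
(no output)
```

View pics/w1z.png

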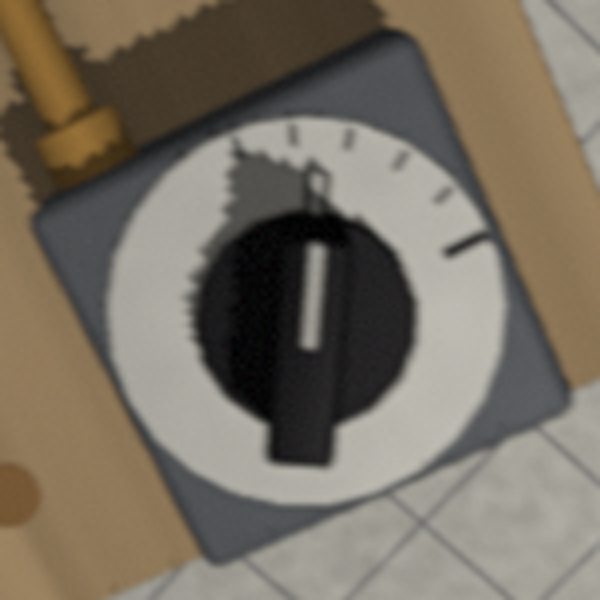

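```bash
python3 - <<'E'
from h import *
import json
i=json.load(open("w1.json"))
W=lambda u,v,h:ray(i,(u+.5)/4-.5+205,(v+.5)/4-.5+110,h)[:2]
p=cv2.cvtColor(cv2.imread("pics/w1.png"),cv2.COLOR_BGR2HSV)
m=((p[:,:,1]<45)&(p[:,:,2]>130)).astype(np.uint8); m[:, :230]=0;m[:,335:]=0;m[:137]=0;m[238:]=0
c=max(cv2.findContours(m,cv2.RETR_EXTERNAL,cv2.CHAIN_APPROX_NONE)[0],key=cv2.contourArea)
e=cv2.fitEllipse(cv2.convexHull(c));print(e)
dc=ray(i,*e[0],63)[:2]; print("dial centre",dc, W(308,311,63))
z0=W(447,253,63);z1=W(487,237,63)
ang=lambda v:np.arctan2(v[1],v[0])
za=ang(z1-z0); zb=ang((z0+z1)/2-dc);print("zero dir",za,zb)
for q in [(445,195),(401,160),(349,140),(293,136),(238,148)]: print(ang(W(*q,63)-dc)-zb)
a,b=W(310,348,98),W(318,243,98); print("line ang",ang(b-a), "knob angle",(ang(b-a)-zb+np.pi)%(2*np.pi)-np.pi)
bl,br=W(272,463,98),W(330,463,98);print("bar tail",bl,br,"line",a,b)
n=W(316,166,70); print("nose low",n, ang(n-dc)-zb+2*np.pi)
E
```

```text
((281.2958984375, 187.3907012939453), (96.57052612304688, 99.06830596923828), 87.78510284423828)
dial centre [589.69975681   6.49666065] [589.49894299   6.69875316]
zero dir 2.692920478168743 2.7036172715890165
0.3113467173673903
-5.657236483000631
-5.345647302106654
-5.031828275923174
-4.717897019639501
line ang -2.4777484541687933 knob angle 1.1018195814217764
bar tail [611.55745714  16.52220867] [603.88980284  25.02135968] line [589.23997361   6.37258057] [573.08008856  -6.26902417]
nose low [564.73763939 -13.69017259] 1.117997981219645
```

Request:
{"fn": "apply_moves", "kwargs": {
  "deltas": [
    {"dx":-0.02,"dy":0.04,"dz":-0.3,"twist":-0.3},
    {"dx":-0.05,"dy":0.08,"dz":-0.8,"twist":-0.8},
    {"dx":-0.05,"dy":0.08,"dz":-1.4,"twist":-0.8},
    {"dx":-0.05,"dy":0.08,"dz":-2.0,"twist":-0.8},
    {"dx":-0.05,"dy":0.08,"dz":-2.5,"twist":-0.8},
    {"dx":-0.05,"dy":0.08,"dz":-2.9,"twist":-0.8},
    {"dx":-0.05,"dy":0.08,"dz":-3.2,"twist":-0.8},
    {"dx":-0.05,"dy":0.08,"dz":-3.4,"twist":-0.8},
    {"dx":-0.05,"dy":0.08,"dz":-3.5,"twist":-0.8},
    {"dx":-0.05,"dy":0.08,"dz":-3.5,"twist":-0.8}
  ]
}}

```text
t: 2.65
ee_pos: [589.6, 5.7, 88.3]
orientation: [-2.169, 1.566, -1.508]
ft_force: [0.1, 0.0, -0.0]
width: 85.4
```

Request:
{"fn": "apply_moves", "kwargs": {
  "deltas": [
    {"dx":0,"dy":0.02,"dz":-0.15},
    {"dx":0,"dy":0.02,"dz":-0.28},
    {"dx":0,"dy":0.02,"dz":-0.35},
    {"dx":0,"dy":0.02,"dz":-0.35},
    {"dx":0,"dy":0.02,"dz":-0.35}
  ]
}}

```text
invalid input at $.deltas[0]: expected keys dx, dy, dz, twist
```

Request:
{"fn": "apply_moves", "kwargs": {
  "deltas": [
    {"dz":0},
    {"dz":0},
    {"dz":0},
    {"dz":0},
    {"dz":0},
    {"dz":0},
    {"dz":0},
    {"dz":0},
    {"dz":0},
    {"dz":0}
  ],
  "gripper": -1,
  "newtons": 40
}}

```text
invalid input at $.deltas[0]: expected keys dx, dy, dz, twist
```

Request:
{"fn": "apply_moves", "kwargs": {
  "deltas": [
    {"dx":0,"dy":0.02,"dz":-0.15,"twist":0},
    {"dx":0,"dy":0.02,"dz":-0.28,"twist":0},
    {"dx":0,"dy":0.02,"dz":-0.35,"twist":0},
    {"dx":0,"dy":0.02,"dz":-0.35,"twist":0},
    {"dx":0,"dy":0.02,"dz":-0.35,"twist":0}
  ]
}}

```text
t: 3.07
ee_pos: [589.6, 6.5, 74.3]
orientation: [-2.182, 1.566, -1.521]
ft_force: [0.7, -0.4, 0.4]
width: 85.8
```

Request:
{"fn": "apply_moves", "kwargs": {
  "deltas": [
    {"dx":0,"dy":0,"dz":0,"twist":0},
    {"dx":0,"dy":0,"dz":0,"twist":0},
    {"dx":0,"dy":0,"dz":0,"twist":0},
    {"dx":0,"dy":0,"dz":0,"twist":0},
    {"dx":0,"dy":0,"dz":0,"twist":0},
    {"dx":0,"dy":0,"dz":0,"twist":0},
    {"dx":0,"dy":0,"dz":0,"twist":0},
    {"dx":0,"dy":0,"dz":0,"twist":0}
  ],
  "gripper": -1,
  "newtons": 40
}}

```text
t: 3.73
ee_pos: [588.4, 7.9, 74.6]
orientation: [-3.137, 1.567, -2.476]
ft_force: [-3.4, 4.4, 4.4]
width: 13.5
```

Request:
{"fn": "apply_moves", "kwargs": {
  "deltas": [
    {"dx":0,"dy":0,"dz":0,"twist":-0.3},
    {"dx":0,"dy":0,"dz":0,"twist":-0.9},
    {"dx":0,"dy":0,"dz":0,"twist":-1.6},
    {"dx":0,"dy":0,"dz":0,"twist":-2.3},
    {"dx":0,"dy":0,"dz":0,"twist":-3.0},
    {"dx":0,"dy":0,"dz":0,"twist":-3.7},
    {"dx":0,"dy":0,"dz":0,"twist":-4.4},
    {"dx":0,"dy":0,"dz":0,"twist":-5.1},
    {"dx":0,"dy":0,"dz":0,"twist":-5.7},
    {"dx":0,"dy":0,"dz":0,"twist":-6.0}
  ]
}}

```text
t: 4.57
ee_pos: [588.2, 8.4, 74.7]
orientation: [2.963, 1.567, 3.098]
ft_force: [0.2, 1.4, 1.0]
width: 12.8
```

Request:
{"fn": "apply_moves", "kwargs": {
  "deltas": [
    {"dx":0,"dy":0,"dz":0,"twist":-0.4},
    {"dx":0,"dy":0,"dz":0,"twist":-1.1},
    {"dx":0,"dy":0,"dz":0,"twist":-1.9},
    {"dx":0,"dy":0,"dz":0,"twist":-2.7},
    {"dx":0,"dy":0,"dz":0,"twist":-3.5},
    {"dx":0,"dy":0,"dz":0,"twist":-4.3},
    {"dx":0,"dy":0,"dz":0,"twist":-5.1},
    {"dx":0,"dy":0,"dz":0,"twist":-5.8},
    {"dx":0,"dy":0,"dz":0,"twist":-6.15},
    {"dx":0,"dy":0,"dz":0,"twist":-6.15}
  ]
}}

```text
t: 5.4
ee_pos: [588.2, 8.9, 74.7]
orientation: [2.806, 1.566, 2.404]
ft_force: [-0.0, 1.8, -0.4]
width: 13.4
```

Request:
{"fn": "apply_moves", "kwargs": {
  "deltas": [
    {"dx":0,"dy":0,"dz":0,"twist":0},
    {"dx":0,"dy":0,"dz":0,"twist":0},
    {"dx":0,"dy":0,"dz":0,"twist":0},
    {"dx":0,"dy":0,"dz":0,"twist":0},
    {"dx":0,"dy":0,"dz":0,"twist":0},
    {"dx":0,"dy":0,"dz":0,"twist":0},
    {"dx":0,"dy":0,"dz":0.2,"twist":0},
    {"dx":0,"dy":0,"dz":0.6,"twist":0}
  ],
  "gripper": 1
}}

```text
t: 6.07
ee_pos: [586.0, 9.0, 96.9]
orientation: [-3.12, 1.562, 2.76]
ft_force: [-0.7, -0.1, -0.7]
width: 85.4
```

Request:
{"fn": "apply_moves", "kwargs": {
  "deltas": [
    {"dx":0,"dy":0,"dz":0.4,"twist":0},
    {"dx":0,"dy":0,"dz":1.0,"twist":0},
    {"dx":0,"dy":0,"dz":1.7,"twist":0},
    {"dx":0,"dy":0,"dz":2.4,"twist":0},
    {"dx":0,"dy":0,"dz":3.0,"twist":0},
    {"dx":0,"dy":0,"dz":3.3,"twist":0},
    {"dx":0,"dy":0,"dz":3.3,"twist":0},
    {"dx":0,"dy":0,"dz":3.3,"twist":0}
  ]
}}

```text
t: 6.73
ee_pos: [586.2, 9.0, 229.3]
orientation: [3.117, 1.563, 2.715]
ft_force: [-1.6, -0.5, -1.4]
width: 85.5
```

```bash
python3 - <<'E'
from h import *
import json
s=arm.get_state();print(s["t"],s["ee_pos"],s["orientation"])
i=cams.camera_info("wrist");p,d=cams.capture("wrist");cv2.imwrite("pics/w2.png",p[:,:,::-1])
json.dump({k:np.array(v).tolist() for k,v in i.items()},open("w2.json","w"))
u,v=map(int,proj(i,[589,7,80]));u=max(u,75);v=max(v,75);print(u,v)
q=p[v-75:v+75,u-75:u+75,::-1]; cv2.imwrite("pics/w2z.png",cv2.resize(q,None,fx=4,fy=4,interpolation=cv2.INTER_CUBIC))
E
```

```text
6.7333 [586.23677402   9.0008008  229.28598263] [3.11723981 1.56284849 2.71496324]
274 194
```

View pics/w2z.png

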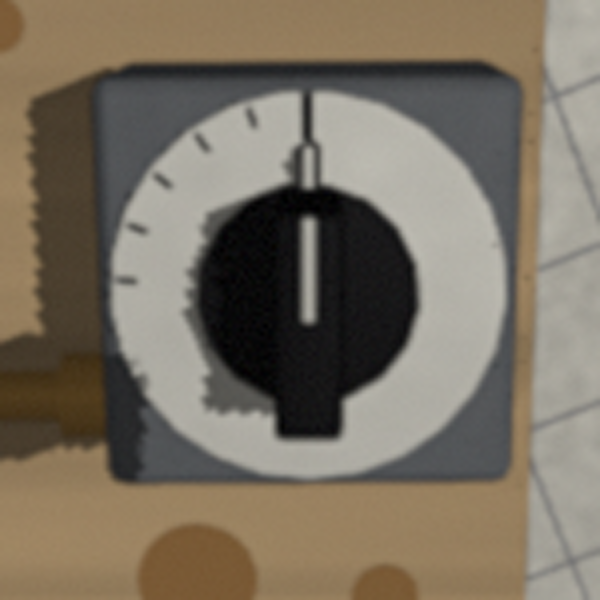

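View pics/w2.png

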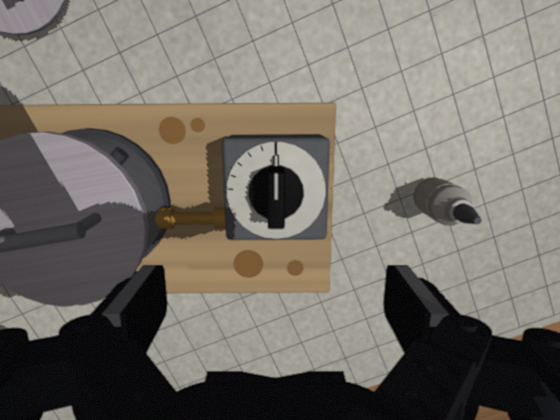

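The pointer sits on the long zero mark: the white line (308,215–325) is in line with the mark (307,95–140) in the zoomed view. Next is the lid.

Request:
{"fn": "apply_moves", "kwargs": {
  "deltas": [
    {"dx":-0.05,"dy":-0.2,"dz":0,"twist":-0.5},
    {"dx":-0.15,"dy":-0.5,"dz":0,"twist":-1.5},
    {"dx":-0.25,"dy":-0.9,"dz":0,"twist":-2.7},
    {"dx":-0.35,"dy":-1.3,"dz":0,"twist":-3.9},
    {"dx":-0.45,"dy":-1.7,"dz":0,"twist":-5.1},
    {"dx":-0.55,"dy":-2.1,"dz":0,"twist":-6.3},
    {"dx":-0.65,"dy":-2.5,"dz":0,"twist":-7.5},
    {"dx":-0.75,"dy":-2.9,"dz":0,"twist":-8.7},
    {"dx":-0.85,"dy":-3.3,"dz":0,"twist":-9.9},
    {"dx":-0.95,"dy":-3.7,"dz":0,"twist":-11}
  ]
}}

```text
t: 7.62
ee_pos: [545.3, -139.0, 224.3]
orientation: [-2.774, 1.556, 2.142]
ft_force: [0.6, -0.1, 0.1]
width: 85.3
```

Request:
{"fn": "apply_moves", "kwargs": {
  "deltas": [
    {"dx":-0.05,"dy":-0.2,"dz":0,"twist":-1},
    {"dx":-0.1,"dy":-0.45,"dz":0.05,"twist":-2.2},
    {"dx":-0.14,"dy":-0.65,"dz":0.1,"twist":-3.4},
    {"dx":-0.14,"dy":-0.65,"dz":0.1,"twist":-4.4},
    {"dx":-0.14,"dy":-0.65,"dz":0.1,"twist":-4.75},
    {"dx":-0.14,"dy":-0.65,"dz":0.1,"twist":-4.75},
    {"dx":-0.14,"dy":-0.65,"dz":0.1,"twist":-4.75}
  ]
}}

```text
t: 8.2
ee_pos: [538.3, -164.5, 225.9]
orientation: [-2.567, 1.553, 1.935]
ft_force: [0.0, 0.3, -0.2]
width: 85.7
```

```bash
python3 - <<'E'
from h import *
import json
s=arm.get_state();print(s["t"],s["ee_pos"],s["orientation"])
i=cams.camera_info("wrist");p,d=cams.capture("wrist");cv2.imwrite("pics/w3.png",p[:,:,::-1]);np.save("w3.npy",d)
json.dump({k:np.array(v).tolist() for k,v in i.items()},open("w3.json","w"))
E
```

```text
8.2 [ 538.34398853 -164.5176425   225.85679599] [-2.56729355  1.55290297  1.93484403]
```

View pics/w3.png

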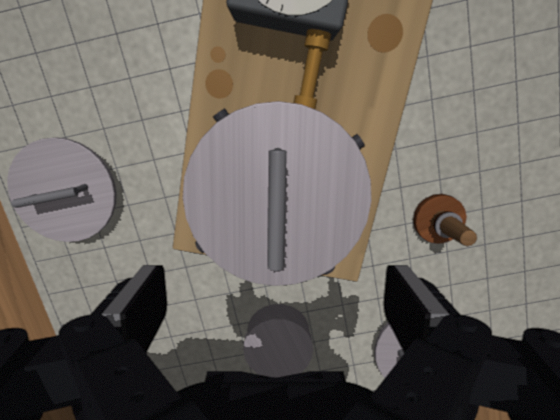

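```bash
python3 - <<'E'
from h import *
import json
i=json.load(open("w3.json"));p=cv2.imread("pics/w3.png")
h=cv2.cvtColor(p,cv2.COLOR_BGR2HSV); g=cv2.cvtColor(p,cv2.COLOR_BGR2GRAY)
m=((g<125)*255).astype(np.uint8); m[:115]=0;m[278:]=0;m[:,:215]=0;m[:,345:]=0
cs=cv2.findContours(m,cv2.RETR_EXTERNAL,cv2.CHAIN_APPROX_NONE)[0]
for c in cs:
    if cv2.contourArea(c)>300: print(cv2.contourArea(c),cv2.minAreaRect(c),cv2.boundingRect(c))
a,b=ray(i,277.5,149,130),ray(i,276,271,130);print(a,b,(a+b)/2,np.linalg.norm(a-b),"lid yaw",np.arctan2(a[1]-b[1],a[0]-b[0])-np.pi/2)
m=((g>125)*255).astype(np.uint8);m=((h[:,:,0]>120)&(g>100)).astype(np.uint8)
c=max(cv2.findContours(m,cv2.RETR_EXTERNAL,cv2.CHAIN_APPROX_NONE)[0],key=cv2.contourArea);e=cv2.fitEllipse(cv2.convexHull(c));print(e,ray(i,*e[0],92))
E
```

```text
2263.0 ((277.3790283203125, 210.01516723632812), (20.858970642089844, 124.10226440429688), 0.9877604246139526) (267, 148, 22, 125)
[ 549.25797413 -124.20251188  130.        ] [ 530.44394746 -208.21215768  130.        ] [ 539.85096079 -166.20733478  130.        ] 86.09058128593063 lid yaw -0.2203155664951224
((276.6356506347656, 193.22657775878906), (183.12693786621094, 186.95753479003906), 88.60313415527344) [ 540.73210822 -161.14580997   92.        ]
```

Request:
{"fn": "apply_moves", "kwargs": {
  "deltas": [
    {"dx":0.02,"dy":0,"dz":-0.3,"twist":-0.1},
    {"dx":0.04,"dy":-0.02,"dz":-0.8,"twist":-0.1},
    {"dx":0.04,"dy":-0.02,"dz":-1.3,"twist":-0.1},
    {"dx":0.04,"dy":-0.02,"dz":-1.7,"twist":-0.1},
    {"dx":0.04,"dy":-0.02,"dz":-2.0,"twist":-0.1},
    {"dx":0.04,"dy":-0.02,"dz":-2.2,"twist":-0.1},
    {"dx":0.04,"dy":-0.02,"dz":-2.4,"twist":-0.1},
    {"dx":0.04,"dy":-0.02,"dz":-2.5,"twist":-0.1},
    {"dx":0.04,"dy":-0.02,"dz":-2.5,"twist":-0.1}
  ]
}}

```text
t: 9.0
ee_pos: [539.9, -165.2, 125.5]
orientation: [-2.551, 1.553, 1.942]
ft_force: [0.3, -0.9, 0.5]
width: 85.5
```

Request:
{"fn": "apply_moves", "kwargs": {
  "deltas": [
    {"dx":0,"dy":0,"dz":-0.15,"twist":-0.1},
    {"dx":0,"dy":0,"dz":-0.3,"twist":-0.2},
    {"dx":0,"dy":0,"dz":-0.4,"twist":-0.2},
    {"dx":0,"dy":0,"dz":-0.45,"twist":-0.2},
    {"dx":0,"dy":0,"dz":-0.45,"twist":-0.2}
  ]
}}

```text
t: 9.42
ee_pos: [539.4, -165.0, 106.8]
orientation: [-2.509, 1.552, 1.967]
ft_force: [0.2, -0.3, 0.5]
width: 85.9
```

```bash
python3 - <<'E'
from h import *
s=arm.get_state();print(s["t"],s["ee_pos"],s["orientation"],s["ft_force"])
p,d=cams.capture("wrist");cv2.imwrite("pics/w4.png",p[:,:,::-1])
E
```

```text
9.4167 [ 539.44586475 -164.97499153  106.84168689] [-2.50904446  1.55183065  1.96709136] [ 0.18701115 -0.2828569   0.54369025]
```

View pics/w4.png

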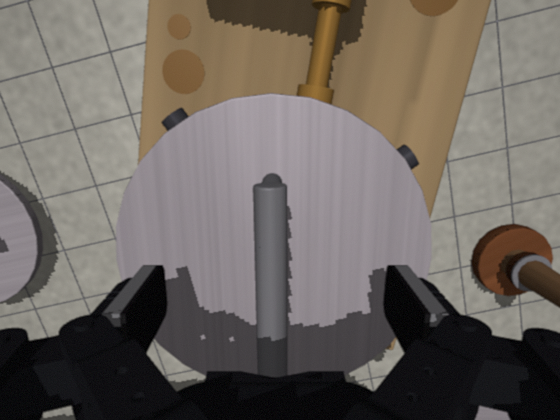

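The handle (column 272) is centred between the fingers (columns 165 and 385). I'll close on it.

Request:
{"fn": "apply_moves", "kwargs": {
  "deltas": [
    {"dx":0,"dy":0,"dz":0,"twist":0},
    {"dx":0,"dy":0,"dz":0,"twist":0},
    {"dx":0,"dy":0,"dz":0,"twist":0},
    {"dx":0,"dy":0,"dz":0,"twist":0},
    {"dx":0,"dy":0,"dz":0,"twist":0},
    {"dx":0,"dy":0,"dz":0,"twist":0},
    {"dx":0,"dy":0,"dz":0,"twist":0},
    {"dx":0,"dy":0,"dz":0,"twist":0}
  ],
  "gripper": -1,
  "newtons": 80
}}

```text
t: 10.13
ee_pos: [539.4, -165.0, 107.5]
orientation: [-2.489, 1.552, 1.988]
ft_force: [-1.9, 0.7, 4.0]
width: 9.3
```

```bash
python3 - <<'E'
from h import *
s=arm.get_state();print(s["t"],s["width"],s["ft_force"],s["wrist_torque"])
p,d=cams.capture("wrist");cv2.imwrite("pics/w5.png",p[:,:,::-1])
i=cams.camera_info("scene");u,v=map(int,proj(i,[540,-165,126]))
p,d=cams.capture("scene");cv2.imwrite("pics/s5.png",cv2.resize(p[v-70:v+70,u-90:u+90,::-1],None,fx=4,fy=4,interpolation=cv2.INTER_CUBIC))
E
```

```text
10.1333 9.301285593039854 [-1.85487261  0.68534935  4.02393267] [0.12846769 0.43454323 0.07660759]
```

View pics/w5.png

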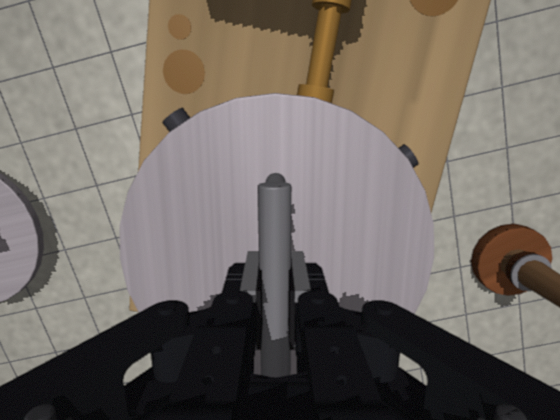

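View pics/s5.png

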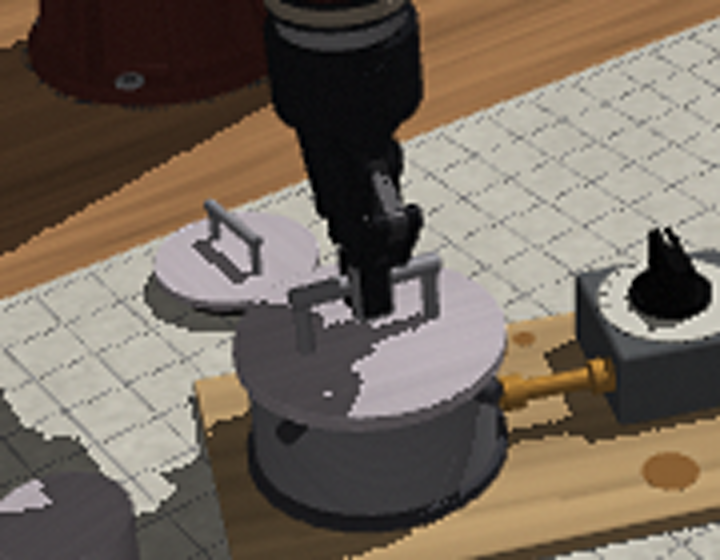

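Request:
{"fn": "apply_moves", "kwargs": {
  "deltas": [
    {"dx":0,"dy":0,"dz":0.02,"twist":0},
    {"dx":0,"dy":0,"dz":0.05,"twist":0},
    {"dx":0,"dy":0,"dz":0.08,"twist":0},
    {"dx":0,"dy":0,"dz":0.1,"twist":0},
    {"dx":0,"dy":0,"dz":0.12,"twist":0},
    {"dx":0,"dy":0,"dz":0.14,"twist":0},
    {"dx":0,"dy":0,"dz":0.16,"twist":0},
    {"dx":0,"dy":0,"dz":0.18,"twist":0},
    {"dx":0,"dy":0,"dz":0.2,"twist":0},
    {"dx":0,"dy":0,"dz":0.22,"twist":0}
  ]
}}

```text
t: 11.07
ee_pos: [537.3, -164.0, 113.4]
orientation: [-2.355, 1.548, 2.122]
ft_force: [1.0, -0.3, -20.2]
width: 9.9
```

Request:
{"fn": "apply_moves", "kwargs": {
  "deltas": [
    {"dx":0.03,"dy":-0.01,"dz":0.08,"twist":0},
    {"dx":0.04,"dy":-0.02,"dz":0.1,"twist":0},
    {"dx":0.05,"dy":-0.02,"dz":0.12,"twist":0},
    {"dx":0.05,"dy":-0.02,"dz":0.14,"twist":0},
    {"dx":0.05,"dy":-0.02,"dz":0.16,"twist":0},
    {"dx":0.05,"dy":-0.02,"dz":0.18,"twist":0},
    {"dx":0.05,"dy":-0.02,"dz":0.2,"twist":0},
    {"dx":0.05,"dy":-0.02,"dz":0.22,"twist":0},
    {"dx":0.05,"dy":-0.02,"dz":0.24,"twist":0},
    {"dx":0.05,"dy":-0.02,"dz":0.26,"twist":0}
  ]
}}

```text
t: 11.9
ee_pos: [539.7, -165.0, 124.1]
orientation: [-2.386, 1.549, 2.09]
ft_force: [-0.8, -0.2, -5.2]
width: 9.5
```

Request:
{"fn": "apply_moves", "kwargs": {
  "deltas": [
    {"dx":0,"dy":0,"dz":0.04,"twist":0},
    {"dx":0,"dy":0,"dz":0.08,"twist":0},
    {"dx":0,"dy":0,"dz":0.13,"twist":0},
    {"dx":0,"dy":0,"dz":0.18,"twist":0},
    {"dx":0,"dy":0,"dz":0.22,"twist":0},
    {"dx":0,"dy":0,"dz":0.25,"twist":0},
    {"dx":0,"dy":0,"dz":0.26,"twist":0},
    {"dx":0,"dy":0,"dz":0.26,"twist":0},
    {"dx":0,"dy":0,"dz":0.26,"twist":0},
    {"dx":0,"dy":0,"dz":0.26,"twist":0}
  ]
}}

```text
t: 12.73
ee_pos: [539.6, -164.9, 134.4]
orientation: [-2.378, 1.548, 2.098]
ft_force: [1.2, 0.8, -5.8]
width: 9.4
```

```bash
python3 - <<'E'
from h import *
s=arm.get_state();print(s["t"],s["width"],s["ee_pos"],s["ft_force"],s["wrist_torque"],np.abs(s["dq"]).max())
i=cams.camera_info("scene");u,v=map(int,proj(i,[555,-120,110]))
p,d=cams.capture("scene");cv2.imwrite("pics/s6.png",cv2.resize(p[v-70:v+70,u-90:u+90,::-1],None,fx=4,fy=4,interpolation=cv2.INTER_CUBIC))
np.save("s6d.npy",d);cv2.imwrite("pics/s6f.png",p[:,:,::-1])
p,d=cams.capture("wrist");cv2.imwrite("pics/w6.png",p[:,:,::-1]);np.save("w6d.npy",d)
wi=cams.camera_info("wrist")
# lid top plane from wrist depth
h=cv2.cvtColor(p,cv2.COLOR_RGB2HSV);g=cv2.cvtColor(p,cv2.COLOR_RGB2GRAY)
m=((h[:,:,0]>120)&(g>120)&(d>0)).astype(np.uint8)
n,lab,st,_=cv2.connectedComponentsWithStats(m);k=1+st[1:,4].argmax();print(st[k])
vv,uu=np.nonzero(cv2.erode((lab==k).astype(np.uint8),np.ones((7,7))))
D=d[vv,uu];P=np.c_[(uu-wi["cx"])/wi["fx"]*D,(vv-wi["cy"])/wi["fy"]*D,D]
X=(P-np.array(wi["t"]))@np.array(wi["R"])
A=np.c_[X[:,:2]-[540,-165],np.ones(len(X))];c=np.linalg.lstsq(A,X[:,2],rcond=None)[0];print("plane slope,z(top) at axis",c, "gap",c[2]-92)
E
```

```text
12.7333 9.376973438954348 [ 539.62360164 -164.91626037  134.35227217] [ 1.23313081  0.81955525 -5.84106573] [-0.03487278  0.0036594   0.0028061 ] 0.0013389183404506001
[  119    94   315   219 47351]
plane slope,z(top) at axis [-8.28737736e-03  3.52206625e-03  1.19132562e+02] gap 27.132561621301633
```

View pics/s6.png

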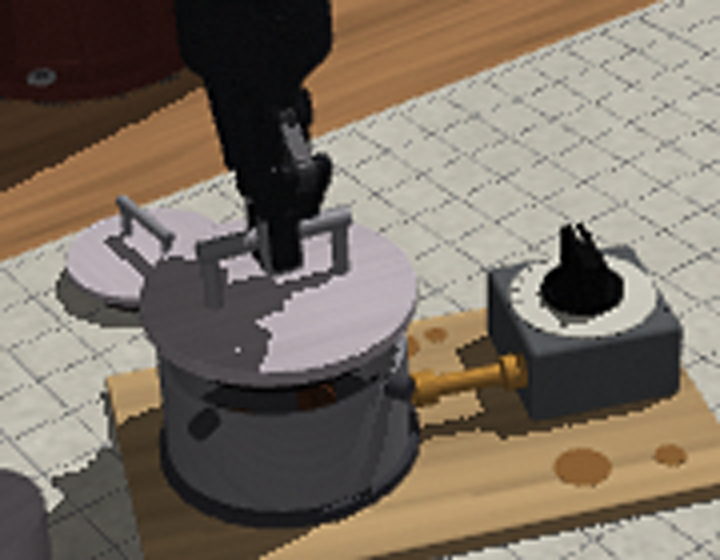

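View pics/w6.png

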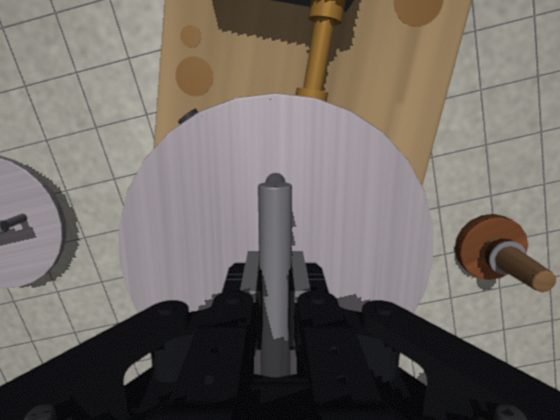

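Request:
{"fn": "apply_moves", "kwargs": {
  "deltas": [
    {"dx":0,"dy":0,"dz":0.02,"twist":0},
    {"dx":0,"dy":0,"dz":0.02,"twist":0},
    {"dx":0,"dy":0,"dz":0.02,"twist":0},
    {"dx":0,"dy":0,"dz":0.02,"twist":0},
    {"dx":0,"dy":0,"dz":0.02,"twist":0},
    {"dx":0,"dy":0,"dz":0.02,"twist":0},
    {"dx":0,"dy":0,"dz":0.02,"twist":0}
  ]
}}

```text
t: 13.42
ee_pos: [539.6, -164.9, 135.1]
orientation: [-2.375, 1.548, 2.101]
ft_force: [0.1, 0.2, -6.0]
width: 9.4
```

```bash
python3 - <<'E'
from bench import arm,job_done
import numpy as np
s=arm.get_state();print(s["t"],s["ee_pos"],s["ft_force"],s["width"],np.abs(s["dq"]).max())
print(job_done())
E
```

```text
13.4167 [ 539.60468715 -164.91260028  135.12191734] [ 0.10439666  0.23253732 -6.03651043] 9.439239426165 0.001257407742094652
the job is handed in; nothing more can be done
None
```

I turned the vent knob about 61° clockwise and let go of it. Then I gripped the lid by its handle at 80 N, pulled it free slowly (about 20 N just before it let go), and handed the job in at 13.4 s still holding it above the pot.

**Last checks:**
- **Knob:** the wrist picture taken after letting go showed the pointer in line with the long zero mark.
- **Lid:** the gap was about 27 mm and the tilt about 0.01 rad, from the wrist depth picture. A final hold then raised it by under 1 mm. It is within about 1 mm of where it was seated and was still at hand-in, with only about 6 N hanging on the wrist.
- **Bystanders:** I never went near the bottle, tin or cone, and felt no unexpected contact. I did not re-measure their positions.

**One reading disagreed:** the fingers read 9.4 mm open on the 12 mm handle bar. The pictures showed the bar well seated between the pads, and it did not slip.

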